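Hold the nut chest open

ROBOT

A 7-joint arm with a two-finger parallel gripper is mounted at the origin on the work surface. World frame = base frame: x ahead of the robot, y to its left, z up, the work surface at z = 0. Lengths are in m, angles in rad, forces in N, time in s.
With the tool pointing down it reaches from about 0.4 to 0.85 m from the base axis. Payload 4.5 kg.
Tool frame: the origin (TCP) lies midway between the tips of the shut fingers; the grasp point (between the pads) lies 19 mm behind it; z points along the fingers, y is the line along which they close (so a half turn about z gives the same grasp; the last joint's range is limited). The gripper opens to 88 mm and grips with 3 to 60 N. Pads are 18 mm wide; open, the fingers measure 123 mm over their backs; the gripper's body (75 mm by 187 mm) begins 45 mm behind the grasp point.
Start: joints at [1.3, 0.689, -0.195, 1.565, 0.157, 0.902, -0.215], TCP at [0.188, -0.596, 0.2] pointing down, gripper open.
Joint ranges: [-3.01, 3.01], [-0.46, 2.08], [-1.47, 1.51], [0.13, 2.56], [-1, 4.14], [0.04, 2.09], [-2.66, 2.66]. Speed limits (rad/s): [2.57, 2.57, 3.14, 3.14, 3.14, 3.14, 3.14].

INTERFACE

Orientations are given as a unit quaternion [x, y, z, w].
In Python, from plant import r gives the robot as it stands.
- The arm moves only by the tool carry_out, never from a script. Its argument "plan" is a list of rows, each an object with "rot": the turn, a rotation vector about the tool's x, y, z in rad, a list of three; "xyz": the shift along the tool's x, y, z in m, a list of three; "grip": the closure in counts, from 0 (fully open) to 255 (shut). In form: [{"rot": [wx, wy, wz], "xyz": [dx, dy, dz], "grip": grip}, ...]. A call has 1 to 8 rows; each row is the pose to reach, as a shift and turn from the pose commanded when the call began, along the tool's axes at that moment; what a row does not reach only later rows make up. A row lasts 1/12 s, in which the tool goes at most 41.7 mm and 7.16 degrees, less where a joint would pass 70% of its speed; a pose out of reach is approached as far as the arm can. A call with a gripper value outside its range is refused whole. The fingers move at their own pace and stop on an object; "squeeze" is the grip in N (left out, the last holds). Time passes only in rows, so rows that repeat a pose let the fingers close. It gives the time, the measured TCP pose, the force, the opening and the grip force at its end, in the units of the state.
- r.get_state(): the state, without advancing time (a new reading comes with each control period).
- r.snapshot(name): name is "scene" or "side" or "wrist"; returns the picture (420x560x3 uint8, red, green, blue); there is no depth.
- r.camera_params(name): a dict with "fx", "fy", "cx", "cy" (pixels), "position" and "attitude" of the camera in the world; the wrist camera has in their place "hand_eye" (4x4, takes a point from camera to tool coordinates, whose origin is the TCP and whose axes are the flange's). Camera axes: x right, y down, z forward; pixel columns grow to the right and rows downward; lengths in m; the calibration is good to about 2 mm. The wrist camera is an equidistant fisheye: a pixel r from the principal point sees the ray r / f radians off the axis. A picture is of the moment at which its call begins: read the wrist's pose just before it. camera_params takes no time and is no camera call.
- r.finish_job(): hands the job in; it is judged then, once.
The state is a dict: "clock": time; "q": joint angles; "qd": joint speeds; "joint_torque": joint torques, N m; "tool_pos": TCP position; "eef_rot": TCP orientation; "contact_force": force on the tool from outside, world axes, zero at the start; "moment": the same for the moment, N m; "opening": opening from 0.0 (shut) to 1.0 (fully open); "finger_force": force on a finger pad.
Only numpy, scipy, OpenCV 4.12 (cv2) and the standard library are available. Lean on these libraries where they do the work, as an engineer would, in place of code of your own. Each camera call takes 0.05 s, during which the arm holds its last target. There are 200 camera calls.

TASK

Lift the grey granite stone off the teal lid of the nut chest and set it down gently, not dropped, in the empty woven basket with the magenta bindings, with the lid staying shut meanwhile. Then raise the lid, which has a brass lift bar, and hold it open at about 40 degrees so that a co-worker across the table can fill the chest; the lid falls shut if let go, so finish while still holding it steady at that angle. Leave the basket of nuts, the bowl of kernels and the black stone pestle where they are.

Things in the scene. Friction and masses are not known exactly. Their poses are not given: they have to be found in the camera images.
- chest: Wooden chest fixed to the table, 200 (x) x 240 (y) x 110 mm high, half full of brown nuts, with a teal lid. Origin: centre of its underside; z up. Its x axis points from the hinge edge (the robot's side) to the free edge of the lid (the far side). Its position and yaw vary.
- lid (a joint): Opening angle of the lid in rad: 0 shut (flat), grows as the free edge rises, stops at 1.25. 40 degrees is 0.70. The lid weighs about 0.2 to 0.45 kg, its hinge is nearly frictionless and it falls shut from any angle when let go.
- lid_hinge (a point): Middle of the hinge line of the lid, at the underside of the lid, 110 mm above the table, on the robot's side of the chest. The hinge line runs along this point's y axis. Axes turn with the lid: x from the hinge to the free edge along the lid, z square to the lid, upward when shut. Lid: teal panel 206 (x) x 250 (y) x 8 mm thick.
- lid_bar (a point): Centre of the brass lift bar on the lid: round, 14 mm thick, 110 mm long along y (parallel to the hinge), with a post at each end that leaves 96 mm free between. The bar's centre line is 45 mm above the lid's upper face (38 mm free beneath it), 160 mm along x from the hinge and 53 mm along z from lid_hinge. Axes as lid_hinge, turning with the lid.
- stone_center (a point): Centre of the speckled grey granite stone, a rounded block 52 (x) x 86 (y) x 44 mm high (z up), about 0.3 to 0.55 kg, which lies on the lid between the hinge and the bar at the start. Grasp it across its 52 mm width (its x axis); its underside is 22 mm below this point.
- basket: Empty shallow round woven basket, cream with magenta bindings, loose on the table, 220 mm across the rim, 30 mm high, flat inner floor 150 mm across and 6 mm above the table. Origin: centre of its underside. Stands left or right of the chest. The stone goes in its middle.
- nut_basket_mid (a point): Bystander: basket of the same size with purple bindings, heaped with brown nuts to 60 mm high, on the other side of the chest. Point on its axis 25 mm above the table.
- kernel_bowl_mid (a point): Bystander: blue ceramic bowl of pale kernels, 116 mm across, 45 mm high. Point on its axis 22 mm above the table.
- pestle_mid (a point): Bystander: black stone pestle standing upright, 66 mm across, 68 mm high. Point on its axis, half-way up.
Things that resemble listed ones, but are neither listed nor needed, are in the scene too. Leave any pink, red or white look-alike of the part that bears stone_center alone.

How it is judged:
On the way, in this order (a step that is already met when the one before it is completed fails the run):
1. the stone lies in the empty basket, let go and still, with the lid shut (horizontal distance between stone_center and basket below 0.055 m and z of stone_center in the frame of basket below 0.056 m and linear speed of stone below 0.03 m/s and contact force between stone and the fingers below 0.05 N and value of joint lid below 0.1 rad), for 0.2 s.
2. the robot holds the lid open at 40 degrees, within 6 (value of joint lid between 0.593 and 0.803 rad and (contact force between lid and the fingers above 0.3 N or contact force between lid and the arm above 0.3 N)), for 0.5 s.
At the end, for the whole second after the job is handed in: The robot still holds the lid steady at 40 degrees, within 6 degrees (0.593 to 0.803 rad, slower than 0.08 rad/s), touching it, with nothing else bearing on it; the stone rests untouched in the empty basket, its centre within 55 mm of the basket's axis and under 56 mm above the basket's underside (all of step 2 and horizontal distance between stone_center and basket below 0.055 m and z of stone_center in the frame of basket below 0.056 m and linear speed of stone below 0.03 m/s and contact force between stone and the fingers below 0.05 N and velocity of joint lid between -0.08 and 0.08 rad/s and contact force between lid and stone below 0.05 N and contact force between lid and basket below 0.05 N and contact force between lid and nut_basket below 0.05 N and contact force between lid and kernel_bowl below 0.05 N and contact force between lid and pestle below 0.05 N); the arm keeps its last pose, push and grip.
It fails at once if the stone is dropped or thrown (moves faster than 0.7 m/s while not held) (linear speed of stone above 0.7 m/s and contact force between stone and the fingers below 0.05 N).
It fails at once if the lid is opened (beyond 0.15 rad) before the stone is in the basket (value of joint lid above 0.15 rad and horizontal distance between stone_center and basket above 0.055 m).
It fails at once if the nut basket is moved by more than 30 mm (distance of nut_basket_mid from where it was at the start of the episode above 0.03 m).
It fails at once if the kernel bowl is moved by more than 30 mm (distance of kernel_bowl_mid from where it was at the start of the episode above 0.03 m).
It fails at once if the pestle is moved by more than 30 mm (distance of pestle_mid from where it was at the start of the episode above 0.03 m).
It also fails if it takes over 56 s, if anything falls off the work surface, if the arm or the gripper's body presses on something with over 40 N, if the wrist force passes 120 N, or if a joint passes its speed limit or range.

## Working session

There is one attempt and no reset: what is moved stays moved. The work goes in short steps, Python scripts to look and compute and a tool call to move; the robot and the scene stay as the last step left them, time stands still between calls to the robot, and variables do not carry over. Pictures are saved under pics/ and viewed, at most 10 in all, crops included, and the job is handed in when it is done.

Besides the shell and the picture viewer there is one more tool, called as name(argument=value, ...) on one line, values as JSON. carry_out: Moves the arm, as the interface text tells. Its arguments: {"type":"object","properties":{"plan":{"type":"array"},"squeeze":{"type":"number"}},"required":["plan"]}

```bash
mkdir -p pics; ls; python3 - <<'E'
from plant import r
import cv2,numpy as np
for n in("scene","side"):
    cv2.imwrite(f"pics/{n}0.png",cv2.cvtColor(r.snapshot(n),cv2.COLOR_RGB2BGR)); print(n,r.camera_params(n))
print(r.camera_params("wrist")); print(r.get_state())
a=[cv2.imread(f"pics/{n}0.png") for n in("scene","side")]
E
```

```text
pics
scene {'fx': 442.6615687500902, 'fy': 442.6615687500902, 'cx': 273.45500731765634, 'cy': 206.31152774526947, 'position': array([1.15050984, 0.27537817, 0.94282556]), 'attitude': array([ 0.50999244,  0.79559409, -0.27558503, -0.1760416 ])}
side {'fx': 423.7421561085399, 'fy': 423.7421561085399, 'cx': 283.89566246597644, 'cy': 198.02813283873252, 'position': array([0.34589934, 0.85189299, 0.73427745]), 'attitude': array([-0.11357212,  0.87587169, -0.46611966,  0.05179412])}
{'fx': 325.19226210127806, 'fy': 325.19226210127806, 'cx': 279.744691009949, 'cy': 209.01380416674553, 'hand_eye': array([[ 1.56478341e-04, -9.59866308e-01, -2.80457923e-01,
         7.11001921e-02],
       [ 9.99999699e-01, -6.29139089e-05,  7.73261219e-04,
        -1.79694214e-03],
       [-7.59872096e-04, -2.80457960e-01,  9.59866009e-01,
        -1.84515661e-01],
       [ 0.00000000e+00,  0.00000000e+00,  0.00000000e+00,
         1.00000000e+00]])}
{'clock': 0.1, 'q': array([ 1.29979374,  0.68986336, -0.19451984,  1.56621929,  0.15729047,
        0.90248205, -0.21512751]), 'qd': array([ 0.00075809, -0.00174095,  0.00229641, -0.00088211,  0.00105407,
       -0.0005721 , -0.00107235]), 'joint_torque': array([-3.43668486e-03, -5.28509831e+01, -1.27165563e+00, -1.53840530e+01,
       -5.25965332e-02,  1.96844696e-03,  5.00472026e-05]), 'tool_pos': array([ 0.18734041, -0.59562273,  0.19971873]), 'eef_rot': array([ 9.88406025e-01,  1.51831824e-01, -1.73738177e-04, -7.72137408e-04]), 'contact_force': array([0.16133447, 0.92389831, 0.21727299]), 'moment': array([-0.01614731,  0.02359839,  0.02072779]), 'finger_force': 0.0, 'opening': 0.997504764905344}
```

View pics/scene0.png

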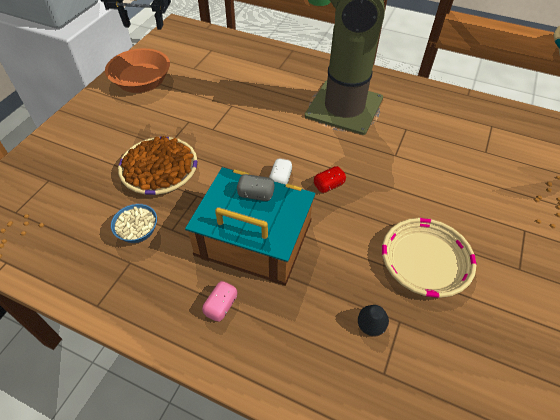

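View pics/side0.png

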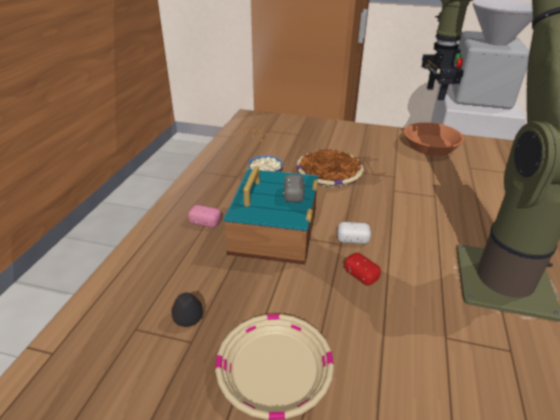

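Candidates for the stone in the scene view are grey (256,188) on the lid, white (281,171), red (329,179) and pink (220,301), all three on the table. Only the grey one lies on the lid, so that is the stone. The magenta basket is at about (429,258), the nut basket at (157,165), the kernel bowl at (134,223) and the pestle at (373,320). I'll enlarge the chest to confirm.

```bash
python3 - <<'E'
import cv2,numpy as np
a=cv2.imread("pics/scene0.png")[160:290,180:325]; b=cv2.imread("pics/side0.png")[155:265,220:325]
f=lambda i,s:cv2.resize(i,None,fx=s,fy=s,interpolation=cv2.INTER_CUBIC)
cv2.imwrite("pics/c1.png",f(a,4)); cv2.imwrite("pics/c2.png",f(b,5))
E
```

```text
(no output)
```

View pics/c1.png

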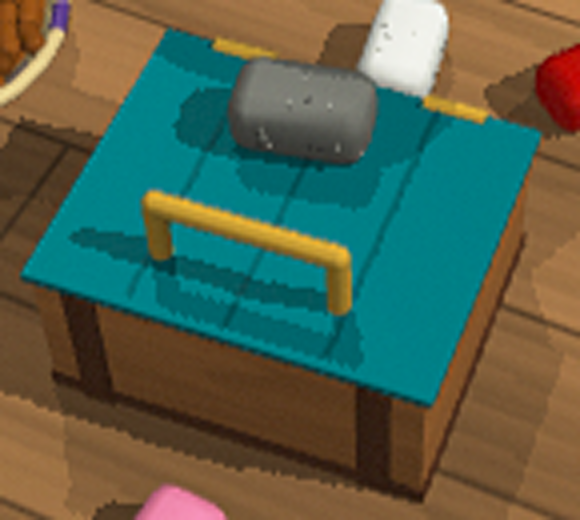

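View pics/c2.png

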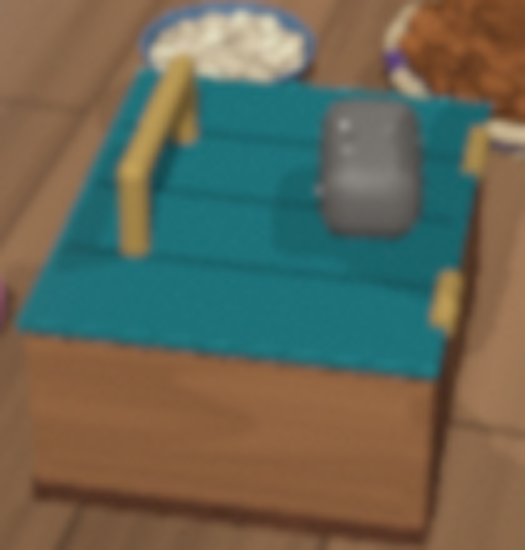

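```bash
cat > h.py <<'E'
import numpy as np
from scipy.spatial.transform import Rotation as R
from scipy.optimize import least_squares
from plant import r
def cam(n):
    c=r.camera_params(n); return c,R.from_quat(c["attitude"]).as_matrix(),np.array(c["position"])
def ray(n,u,v):
    c,M,p=cam(n); return p,M@[(u-c["cx"])/c["fx"],(v-c["cy"])/c["fy"],1]
def atz(n,u,v,z):
    p,d=ray(n,u,v); return p+d*(z-p[2])/d[2]
def proj(n,P):
    c,M,p=cam(n); q=(np.asarray(P)-p)@M; return q[...,:2]/q[...,2:]*c["fx"]+[c["cx"],c["cy"]]
def tri(*obs):
    A=np.zeros((3,3));b=np.zeros(3)
    for n,u,v in obs:
        p,d=ray(n,u,v); d/=np.linalg.norm(d); K=np.eye(3)-np.outer(d,d); A+=K;b+=K@p
    return np.linalg.solve(A,b)
E
python3 - <<'E'
from h import *
np.set_printoptions(precision=4,suppress=True)
s=lambda x,y:("scene",180+x/4,160+y/4); d=lambda x,y:("side",220+x/5,155+y/5)
# corners order hinge/right, hinge/left, free/left, free/right
S=[s(167,30),s(540,130),s(435,403),s(22,275)]; D=[d(490,103),d(435,377),d(20,328),d(140,68)]
obj=np.array([[0,-.125],[0,.125],[.206,.125],[.206,-.125]])
for nm,O in(("S",[S]),("D",[D]),("both",[S,D])):
    def f(p):
        c,si=np.cos(p[2]),np.sin(p[2]); W=np.c_[p[0]+obj@[c,-si],p[1]+obj@[si,c],np.full(4,.118)]
        return np.concatenate([(proj(o[0][0],W)-[x[1:] for x in o]).ravel() for o in O])
    q=least_squares(f,[.5,0,0]); print(nm,q.x,np.abs(q.fun).max())
x,y,t=q.x; ux=np.array([np.cos(t),np.sin(t)])
print("bar pred",np.array([x,y])+.16*ux)
for a in((152,200),(345,253)): print("bar end",atz(*s(*a),.163))
print("bar side",atz(*d(181,65),.163),atz(*d(130,168),.163))
print("stone",tri(s(305,110),d(370,168)),atz(*s(305,110),.14),atz(*d(370,168),.14))
print("stone axis",atz(*s(235,100),.14)-atz(*s(372,120),.14))
an=np.linspace(0,2*np.pi,72,endpoint=False)
def g(p):
    o=[]
    for n,e in(("scene",(382,476,218,300)),("side",(216,333,317,418))):
        P=proj(n,np.c_[p[0]+.11*np.cos(an),p[1]+.11*np.sin(an),np.full(72,.026)])
        o+=[P[:,0].min()-e[0],P[:,0].max()-e[1],P[:,1].min()-e[2],P[:,1].max()-e[3]]
    return o
q=least_squares(g,atz("scene",429,258,.026)[:2]); print("basket",q.x,np.round(q.fun,1))
print("pestle",tri(("scene",373,320),("side",187,310)))
for n,u,v,z in(("scene",134,223,.04),("scene",157,165,.04),("scene",281,171,.03),("scene",329,179,.03),("scene",220,301,.03)): print(atz(n,u,v,z))
E
```

```text
S [ 0.4899 -0.0456  0.0865] 0.790690828073366
D [ 0.485  -0.0436  0.082 ] 1.1906486106443595
both [ 0.4875 -0.0456  0.0851] 1.7841477020828336
bar pred [ 0.647 -0.032]
bar end [ 0.6548 -0.0894  0.163 ]
bar end [0.6429 0.0238 0.163 ]
bar side [ 0.6536 -0.0883  0.163 ] [0.6474 0.0159 0.163 ]
stone [ 0.5408 -0.0515  0.1389] [ 0.5426 -0.0503  0.14  ] [ 0.5401 -0.0513  0.14  ]
stone axis [ 0.02   -0.0812  0.    ]
basket [0.4762 0.3771] [ 0.3 -0.6  0.7 -3.5 -1.  -1.3 -1.1  1.3]
pestle [0.6904 0.303  0.0233]
[ 0.7012 -0.3191  0.04  ]
[ 0.5083 -0.38    0.04  ]
[ 0.3758 -0.0586  0.03  ]
[0.348  0.0738 0.03  ]
[ 0.7947 -0.0214  0.03  ]
```

```bash
cat >> h.py <<'E'
def pose(psi,pitch=0,t=0):
    """tool down with tool x at yaw psi; then tilted by -pitch about the horizontal axis of yaw t+90deg (the lid's opening)"""
    c,s=np.cos(psi),np.sin(psi)
    D=np.array([[c,s,0],[s,-c,0],[0,0,-1]]).T.T
    return R.from_rotvec(-pitch*np.array([-np.sin(t),np.cos(t),0]))*R.from_matrix(D)
def delta(p,T):
    s=r.get_state(); A=R.from_quat(s["eef_rot"])
    print("xyz",np.round(A.inv().apply(np.array(p)-s["tool_pos"]),4),"rot",np.round((A.inv()*T).as_rotvec(),3),"t",round(s["clock"],2),"op",round(s["opening"],3),"F",np.round(s["contact_force"],1),"ff",round(s["finger_force"],1),"q",np.round(s["q"],2))
E
python3 -c "
from h import *
delta([.541,-.051,.30],pose(.15+np.pi/2))"
```

```text
xyz [ 0.5008 -0.4135 -0.0997] rot [-1.000e-03 -1.000e-03 -1.416e+00] t 0.1 op 0.998 F [0.2 0.9 0.2] ff 0.0 q [ 1.3   0.69 -0.19  1.57  0.16  0.9  -0.22]
```

carry_out(plan=[{"rot": [0,0,0],"xyz": [0.02,-0.015,-0.035],"grip": 0},{"rot": [0,0,-0.1],"xyz": [0.04,-0.03,-0.07],"grip": 0},{"rot": [0,0,-0.2],"xyz": [0.06,-0.05,-0.1],"grip": 0},{"rot": [0,0,-0.3],"xyz": [0.09,-0.075,-0.1],"grip": 0},{"rot": [0,0,-0.4],"xyz": [0.12,-0.1,-0.1],"grip": 0},{"rot": [0,0,-0.5],"xyz": [0.15,-0.125,-0.1],"grip": 0},{"rot": [0,0,-0.6],"xyz": [0.18,-0.15,-0.1],"grip": 0},{"rot": [0,0,-0.7],"xyz": [0.21,-0.175,-0.1],"grip": 0}])

```text
clock: 0.77
tool_pos: [0.3357, -0.3644, 0.3004]
eef_rot: [0.875, 0.484, -0.0, -0.0]
contact_force: [0.6, -0.1, -0.6]
opening: 0.999
finger_force: 0.0
```

```bash
python3 -c "
from h import *
delta([.541,-.051,.30],pose(.15+np.pi/2))"
```

```text
xyz [3.746e-01 6.900e-03 3.000e-04] rot [-0.     0.    -0.711] t 0.77 op 0.999 F [ 0.6 -0.1 -0.6] ff 0.0 q [ 1.03  0.42 -0.44  1.8   0.21  0.98 -0.06]
```

carry_out(plan=[{"rot": [0,0,-0.09],"xyz": [0.03,0,0],"grip": 0},{"rot": [0,0,-0.18],"xyz": [0.07,0.001,0],"grip": 0},{"rot": [0,0,-0.27],"xyz": [0.11,0.002,0],"grip": 0},{"rot": [0,0,-0.36],"xyz": [0.15,0.003,0],"grip": 0},{"rot": [0,0,-0.45],"xyz": [0.19,0.004,0],"grip": 0},{"rot": [0,0,-0.54],"xyz": [0.23,0.005,0],"grip": 0},{"rot": [0,0,-0.63],"xyz": [0.27,0.006,0],"grip": 0},{"rot": [0,0,-0.71],"xyz": [0.31,0.007,0],"grip": 0}])

```text
clock: 1.43
tool_pos: [0.5079, -0.1068, 0.3002]
eef_rot: [0.653, 0.757, -0.0, -0.0]
contact_force: [0.6, -0.5, 1.4]
opening: 1.001
finger_force: 0.0
```

carry_out(plan=[{"rot": [0,0,0],"xyz": [0.025,0.03,0],"grip": 0},{"rot": [0,0,0],"xyz": [0.05,0.05,0],"grip": 0},{"rot": [0,0,0],"xyz": [0.05,0.05,0],"grip": 0},{"rot": [0,0,0],"xyz": [0.05,0.05,0],"grip": 0}])

```text
clock: 1.77
tool_pos: [0.55, -0.0495, 0.2999]
eef_rot: [0.653, 0.758, 0.0, -0.001]
contact_force: [-0.5, -0.4, -0.6]
opening: 1.005
finger_force: 0.0
```

```bash
cat >> h.py <<'E'
def wray(u,v):
    c=r.camera_params("wrist"); s=r.get_state(); H=c["hand_eye"]; A=R.from_quat(s["eef_rot"]).as_matrix()
    x,y=u-c["cx"],v-c["cy"]; q=np.hypot(x,y); th=q/c["fx"]; d=np.array([np.sin(th)*x/q,np.sin(th)*y/q,np.cos(th)])
    return A@H[:3,3]+s["tool_pos"],A@H[:3,:3]@d
def watz(u,v,z):
    p,d=wray(u,v); return p+d*(z-p[2])/d[2]
E
python3 -c "
from h import *
import cv2
delta([.541,-.051,.30],pose(.15+np.pi/2))
cv2.imwrite('pics/w1.png',cv2.cvtColor(r.snapshot('wrist'),cv2.COLOR_RGB2BGR))"
```

```text
xyz [-0.0002 -0.0091 -0.0001] rot [-0.001 -0.001 -0.002] t 1.77 op 1.005 F [-0.5 -0.4 -0.6] ff 0.0 q [ 0.39  0.53 -0.64  1.63  0.35  1.09 -0.2 ]
```

View pics/w1.png

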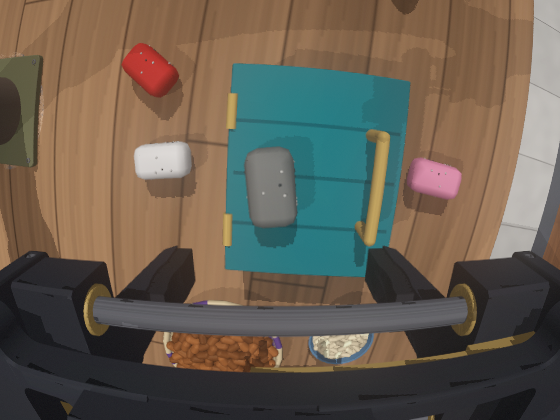

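The wrist view shows the grey stone on the lid, centre about (271,187), with its axis running from (270,149) to (273,227). The bar runs from (378,137) to (369,240). The lid corners are (233,66), (410,82), (388,276) and (225,270).

```bash
python3 - <<'E'
from h import *
np.set_printoptions(precision=4,suppress=True)
for z in(.14,.15): print("stone",watz(271,187,z),"ends",watz(270,149,z),watz(273,227,z),"sides",watz(247,188,z),watz(295,187,z))
a,b=watz(270,149,.15),watz(273,227,.15); e=a-b; print("stone yaw",np.arctan2(-e[0],e[1]),np.linalg.norm(e))
a,b=watz(378,137,.163),watz(369,240,.163); e=a-b; print("bar",(a+b)/2,np.arctan2(-e[0],e[1]),np.linalg.norm(e))
C=[watz(*c,.118)[:2] for c in((233,66),(410,82),(388,276),(225,270))]; print("lid",*C,"hinge mid",(C[0]+C[3])/2)
t=C[0]-C[3]; print(np.arctan2(-t[0],t[1]))
delta([.541,-.051,.127],pose(.15+np.pi/2))
E
```

```text
stone [ 0.5386 -0.0556  0.14  ] ends [ 0.5318 -0.0148  0.14  ] [ 0.5471 -0.1007  0.14  ] sides [ 0.5129 -0.0604  0.14  ] [ 0.5644 -0.0518  0.14  ]
stone [ 0.5386 -0.0533  0.15  ] ends [ 0.532  -0.0138  0.15  ] [ 0.5469 -0.0972  0.15  ] sides [ 0.5136 -0.058   0.15  ] [ 0.5636 -0.0497  0.15  ]
stone yaw 0.17661781610280733 0.08474716402979786
bar [ 0.645  -0.0377  0.163 ] 0.12689623378019588 0.11109739552582834
lid [0.4771 0.0712] [0.6802 0.0892] [ 0.7073 -0.1556] [ 0.4953 -0.1752] hinge mid [ 0.4862 -0.052 ]
0.0737552742076082
xyz [ 0.002  -0.0078  0.1728] rot [-0.002  0.    -0.005] t 1.82 op 0.997 F [ 0.5 -0.2  0.2] ff 0.0 q [ 0.4   0.53 -0.64  1.64  0.35  1.09 -0.2 ]
```

carry_out(plan=[{"rot": [0,0,-0.02],"xyz": [0,-0.01,0.03],"grip": 0},{"rot": [0,0,-0.02],"xyz": [0,-0.01,0.065],"grip": 0},{"rot": [0,0,-0.02],"xyz": [0,-0.01,0.1],"grip": 0},{"rot": [0,0,-0.02],"xyz": [0,-0.01,0.13],"grip": 0},{"rot": [0,0,-0.02],"xyz": [0,-0.01,0.15],"grip": 0},{"rot": [0,0,-0.02],"xyz": [0,-0.01,0.163],"grip": 0},{"rot": [0,0,-0.02],"xyz": [0,-0.01,0.172],"grip": 0},{"rot": [0,0,-0.02],"xyz": [0,-0.01,0.172],"grip": 0}])

```text
clock: 2.48
tool_pos: [0.5381, -0.0552, 0.1269]
eef_rot: [0.648, 0.762, -0.002, -0.001]
contact_force: [-0.5, -0.4, -0.1]
opening: 1.0
finger_force: 0.0
```

carry_out(plan=[{"rot": [0,0,0],"xyz": [0,0,0],"grip": 255},{"rot": [0,0,0],"xyz": [0,0,0],"grip": 255},{"rot": [0,0,0],"xyz": [0,0,0],"grip": 255},{"rot": [0,0,0],"xyz": [0,0,0],"grip": 255},{"rot": [0,0,0],"xyz": [0,0,0],"grip": 255},{"rot": [0,0,0],"xyz": [0,0,0],"grip": 255},{"rot": [0,0,0],"xyz": [0,0,0],"grip": 255},{"rot": [0,0,0],"xyz": [0,0,0],"grip": 255}], squeeze=30)

```text
clock: 3.15
tool_pos: [0.54, -0.0531, 0.1285]
eef_rot: [0.647, 0.763, 0.0, 0.0]
contact_force: [0.7, -0.0, 0.2]
opening: 0.42
finger_force: 0.0
```

carry_out(plan=[{"rot": [0,0,0],"xyz": [0,0,0],"grip": 255},{"rot": [0,0,0],"xyz": [0,0,0],"grip": 255},{"rot": [0,0,0],"xyz": [0,0,0],"grip": 255}])

```text
clock: 3.4
tool_pos: [0.5399, -0.0531, 0.1284]
eef_rot: [0.647, 0.763, -0.0, 0.0]
contact_force: [-0.2, -0.6, 0.5]
opening: 0.193
finger_force: 0.0
```

```bash
python3 -c "
from h import *
import cv2
delta([.541,-.051,.30],pose(.15+np.pi/2))
cv2.imwrite('pics/w2.png',cv2.cvtColor(r.snapshot('wrist'),cv2.COLOR_RGB2BGR))"
```

```text
xyz [ 0.0019  0.0014 -0.1716] rot [-0.     0.     0.014] t 3.4 op 0.193 F [-0.2 -0.6  0.5] ff 0.0 q [ 0.32  0.73 -0.52  1.88  0.55  0.69 -0.36]
```

View pics/w2.png

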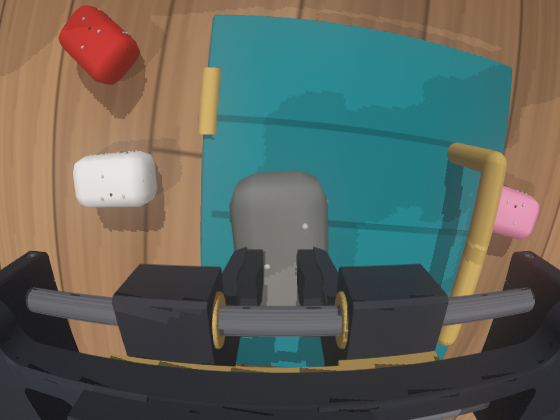

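The fingers have closed to 17 mm at rows 250–300 without gripping, while the stone (rows 172–305) still lies on the lid, not displaced. I'll check the geometry against this picture before reopening.

```bash
cat >> h.py <<'E'
def wproj(P):
    c=r.camera_params("wrist"); s=r.get_state(); H=c["hand_eye"]; A=R.from_quat(s["eef_rot"]).as_matrix()
    q=H[:3,:3].T@(A.T@(np.array(P)-s["tool_pos"])-H[:3,3]); th=np.arctan2(np.hypot(*q[:2]),q[2])
    return np.round(q[:2]/np.hypot(*q[:2])*th*c["fx"]+[c["cx"],c["cy"]],1)
E
python3 - <<'E'
from h import *
np.set_printoptions(precision=4,suppress=True)
s=r.get_state(); A=R.from_quat(s["eef_rot"])
print("tcp",wproj(s["tool_pos"]),"tips",[wproj(s["tool_pos"]+A.apply([0,y,0])) for y in(-.0085,.0085)],"grasp",wproj(s["tool_pos"]+A.apply([0,0,-.019])), "pad edges",[wproj(s["tool_pos"]+A.apply([x,.0085,-.0])) for x in(-.009,.009)])
for z in(.14,.15,.162): print(z,"far end",watz(280,173,z),"sides",watz(231,215,z),watz(328,215,z),"near",watz(282,305,z))
for P in((.486,.073,.118),(.539,-.053,.162)): print(wproj(P))
for u,v in((475,152),(212,15),(511,67)): print(watz(u,v,.118), watz(u,v,.163))
E
```

```text
tcp [281.9 240.1] tips [array([268. , 240.1]), array([295.8, 240.1])] grasp [282.1 252.8] pad edges [array([295.6, 253.5]), array([296.1, 226.2])]
0.14 far end [ 0.5317 -0.0105  0.14  ] sides [ 0.5084 -0.0384  0.14  ] [ 0.5622 -0.0295  0.14  ] near [ 0.5465 -0.0921  0.14  ]
0.15 far end [ 0.5314 -0.0088  0.15  ] sides [ 0.5095 -0.0351  0.15  ] [ 0.5601 -0.0267  0.15  ] near [ 0.5453 -0.0856  0.15  ]
0.162 far end [ 0.5311 -0.0067  0.162 ] sides [ 0.5108 -0.0311  0.162 ] [ 0.5576 -0.0233  0.162 ] near [ 0.544  -0.0779  0.162 ]
[227.3  21.7]
[280.5 263.8]
[0.6604 0.0248 0.118 ] [0.6295 0.0236 0.163 ]
[0.4758 0.0765 0.118 ] [0.4875 0.0633 0.163 ]
[0.6799 0.093  0.118 ] [0.6445 0.076  0.163 ]
```

```bash
python3 - <<'E'
from h import *
import cv2
s=r.get_state(); T=s["tool_pos"]; A=R.from_quat(s["eef_rot"])
for n in("scene","side"): print(n,"tcp",proj(n,T),"30 back",proj(n,T-A.apply([0,0,.03])))
f=lambda n,y,x,h,w:cv2.resize(cv2.cvtColor(r.snapshot(n),cv2.COLOR_RGB2BGR)[y:y+h,x:x+w],(400,600),interpolation=cv2.INTER_CUBIC)
cv2.imwrite("pics/c3.png",np.hstack([f("scene",110,205,150,100),f("side",95,235,150,100)]))
E
```

```text
scene tcp [255.82377471 189.48676925] 30 back [255.41400736 181.24792482]
side tcp [294.08091237 191.96893074] 30 back [294.41473442 182.20705708]
```

View pics/c3.png

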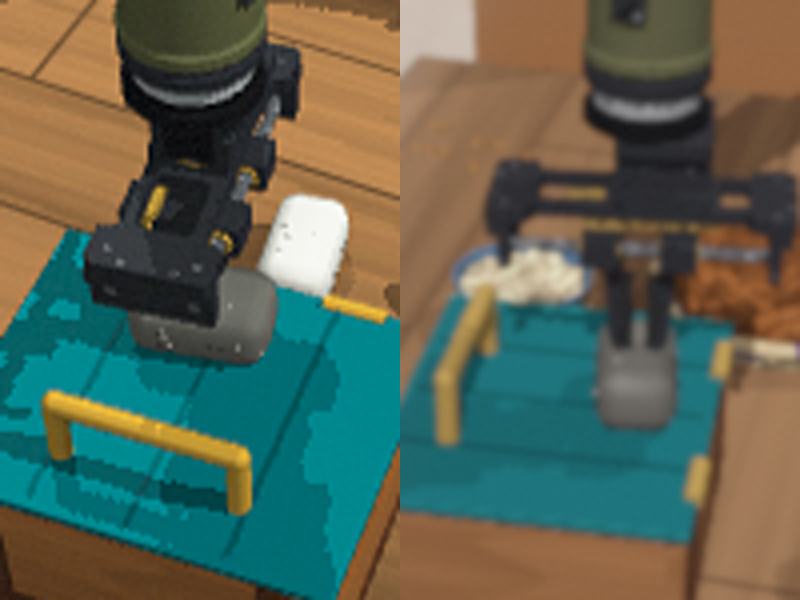

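The side crop shows the fingertips at about (295,181), on top of the stone. That is about 33 mm higher than the reported TCP (294,192). The wrist view agrees on row and gap width, so the real tips sit about 33 mm behind the nominal TCP. I'll reopen, go 33 mm lower and close again.

carry_out(plan=[{"rot": [0,0,0],"xyz": [0,0,-0.005],"grip": 0},{"rot": [0,0,0],"xyz": [0,0,-0.005],"grip": 0},{"rot": [0,0,0],"xyz": [0,0,-0.005],"grip": 0},{"rot": [0,0,0],"xyz": [0,0,-0.005],"grip": 0},{"rot": [0,0,0],"xyz": [0,0,-0.005],"grip": 0},{"rot": [0,0,0],"xyz": [0,0,-0.005],"grip": 0},{"rot": [0,0,0],"xyz": [0,0,-0.005],"grip": 0},{"rot": [0,0,0],"xyz": [0,0,-0.005],"grip": 0}])

```text
clock: 4.22
tool_pos: [0.5399, -0.0531, 0.1334]
eef_rot: [0.647, 0.763, -0.0, -0.0]
contact_force: [-0.6, -0.3, 0.4]
opening: 0.632
finger_force: 0.0
```

carry_out(plan=[{"rot": [0,0,0],"xyz": [0,0,0],"grip": 0},{"rot": [0,0,0],"xyz": [0,0,0],"grip": 0},{"rot": [0,0,0],"xyz": [0,0,0],"grip": 0},{"rot": [0,0,0],"xyz": [0,0,0.01],"grip": 0},{"rot": [0,0,0],"xyz": [0,0,0.016],"grip": 0},{"rot": [0,0,0],"xyz": [0,0,0.02],"grip": 0},{"rot": [0,0,0],"xyz": [0,0,0.025],"grip": 0},{"rot": [0,0,0],"xyz": [0,0,0.025],"grip": 0}])

```text
clock: 4.88
tool_pos: [0.5391, -0.0532, 0.1072]
eef_rot: [0.647, 0.763, -0.001, -0.001]
contact_force: [0.6, -0.3, -0.9]
opening: 0.998
finger_force: 0.0
```

carry_out(plan=[{"rot": [0,0,0],"xyz": [0,0,0.004],"grip": 0},{"rot": [0,0,0],"xyz": [0,0,0.008],"grip": 0},{"rot": [0,0,0],"xyz": [0,0,0.01],"grip": 0},{"rot": [0,0,0],"xyz": [0,0,0.01],"grip": 0}])

```text
clock: 5.22
tool_pos: [0.5396, -0.0532, 0.0979]
eef_rot: [0.647, 0.763, -0.0, -0.0]
contact_force: [-0.4, 1.1, -0.7]
opening: 1.0
finger_force: 0.0
```

```bash
python3 - <<'E'
from h import *
import cv2
s=r.get_state(); T=s["tool_pos"]; A=R.from_quat(s["eef_rot"])
for b in(0,.02,.03,.035,.04): print(b,[wproj(T+A.apply([x,y,-b])) for x in(-.009,.009) for y in(.044,)])
w=cv2.cvtColor(r.snapshot("wrist"),cv2.COLOR_RGB2BGR)[130:330,130:430]
cv2.imwrite("pics/w3.png",cv2.resize(w,None,fx=2.5,fy=2.5,interpolation=cv2.INTER_CUBIC)); delta([.541,-.051,.127],pose(.15+np.pi/2))
E
```

```text
0 [array([351.7, 252.9]), array([353.8, 225.9])]
0.02 [array([358.6, 266.9]), array([361.4, 237.8])]
0.03 [array([362.6, 274.9]), array([365.8, 244.7])]
0.035 [array([364.7, 279.2]), array([368.2, 248.4])]
0.04 [array([366.9, 283.8]), array([370.6, 252.3])]
xyz [ 0.0019  0.0015 -0.0288] rot [-0.    -0.     0.014] t 5.27 op 0.998 F [-0.5  1.  -0.4] ff 0.0 q [ 0.3   0.77 -0.48  1.9   0.59  0.62 -0.39]
```

View pics/w3.png

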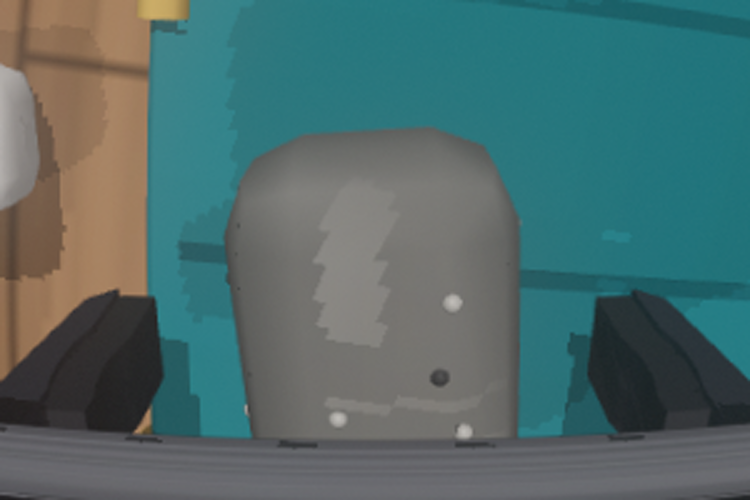

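The open fingers straddle the stone. The right tip's inner corners are at pixels (367,248) and (366,282), which puts the tips 36 mm behind the nominal TCP, at z ≈ 0.134. I'll go 6 mm lower and close.

carry_out(plan=[{"rot": [0,0,0],"xyz": [0,0,0.006],"grip": 0},{"rot": [0,0,0],"xyz": [0,0,0.006],"grip": 255},{"rot": [0,0,0],"xyz": [0,0,0.006],"grip": 255},{"rot": [0,0,0],"xyz": [0,0,0.006],"grip": 255},{"rot": [0,0,0],"xyz": [0,0,0.006],"grip": 255},{"rot": [0,0,0],"xyz": [0,0,0.006],"grip": 255},{"rot": [0,0,0],"xyz": [0,0,0.006],"grip": 255},{"rot": [0,0,0],"xyz": [0,0,0.006],"grip": 255}], squeeze=30)

```text
clock: 5.93
tool_pos: [0.5403, -0.0531, 0.0925]
eef_rot: [0.647, 0.763, 0.0, 0.0]
contact_force: [1.0, -0.6, -0.4]
opening: 0.592
finger_force: 29.5
```

carry_out(plan=[{"rot": [0,0,0],"xyz": [0,0,0],"grip": 255},{"rot": [0,0,0],"xyz": [0,0,0],"grip": 255},{"rot": [0,0,0],"xyz": [0,0,0],"grip": 255}])

```text
clock: 6.18
tool_pos: [0.5403, -0.0531, 0.0926]
eef_rot: [0.647, 0.763, 0.0, 0.0]
contact_force: [1.7, 0.9, 0.0]
opening: 0.594
finger_force: 29.5
```

Gripped at 0.594 × 88 ≈ 52 mm, which is the stone's width. Lifting now.

carry_out(plan=[{"rot": [0,0,0],"xyz": [0,0,-0.01],"grip": 255},{"rot": [0,0,0],"xyz": [0,0,-0.025],"grip": 255},{"rot": [0,0,0],"xyz": [0,0,-0.05],"grip": 255},{"rot": [0,0,0],"xyz": [0,0,-0.075],"grip": 255},{"rot": [0,0,0],"xyz": [0,0,-0.1],"grip": 255},{"rot": [0,0,0],"xyz": [0,0,-0.12],"grip": 255},{"rot": [0,0,0],"xyz": [0,0,-0.13],"grip": 255},{"rot": [0,0,0],"xyz": [0,0,-0.13],"grip": 255}])

```text
clock: 6.85
tool_pos: [0.5407, -0.053, 0.2244]
eef_rot: [0.647, 0.763, 0.001, 0.001]
contact_force: [-0.0, 0.2, -4.1]
opening: 0.589
finger_force: 29.5
```

```bash
python3 - <<'E'
from h import *
delta([.476,.377,.2226],pose(.176+np.pi/2))
E
```

```text
xyz [0.4348 0.0063 0.0015] rot [ 0.003  0.001 -0.012] t 6.85 op 0.589 F [-0.   0.2 -4.1] ff 29.5 q [ 0.38  0.6  -0.61  1.77  0.43  0.9  -0.25]
```

carry_out(plan=[{"rot": [0,0,0],"xyz": [0.01,0,0],"grip": 255},{"rot": [0,0,0],"xyz": [0.03,0,0],"grip": 255},{"rot": [0,0,0],"xyz": [0.06,0.001,0],"grip": 255},{"rot": [0,0,0],"xyz": [0.09,0.001,0],"grip": 255},{"rot": [0,0,0],"xyz": [0.12,0.002,0],"grip": 255},{"rot": [0,0,0],"xyz": [0.15,0.002,0],"grip": 255},{"rot": [0,0,0],"xyz": [0.18,0.003,0],"grip": 255},{"rot": [0,0,0],"xyz": [0.21,0.003,0],"grip": 255}])

```text
clock: 7.52
tool_pos: [0.5065, 0.156, 0.2205]
eef_rot: [0.646, 0.763, -0.002, -0.001]
contact_force: [1.4, -0.1, -4.4]
opening: 0.59
finger_force: 29.5
```

carry_out(plan=[{"rot": [0,0,0],"xyz": [0.03,0,0],"grip": 255},{"rot": [0,0,0],"xyz": [0.06,0,0],"grip": 255},{"rot": [0,0,0],"xyz": [0.1,0.001,0],"grip": 255},{"rot": [0,0,0],"xyz": [0.14,0.002,0],"grip": 255},{"rot": [0,0,0],"xyz": [0.18,0.003,0],"grip": 255},{"rot": [0,0,0],"xyz": [0.21,0.003,0],"grip": 255},{"rot": [0,0,0],"xyz": [0.225,0.003,0],"grip": 255},{"rot": [0,0,0],"xyz": [0.225,0.003,0],"grip": 255}])

```text
clock: 8.18
tool_pos: [0.4702, 0.3828, 0.2204]
eef_rot: [0.644, 0.765, -0.001, -0.003]
contact_force: [0.3, 1.1, -3.8]
opening: 0.593
finger_force: 29.5
```

```bash
python3 - <<'E'
from h import *
import cv2
delta([.476,.377,.2226],pose(.176+np.pi/2))
w=cv2.cvtColor(r.snapshot("wrist"),cv2.COLOR_RGB2BGR); s=cv2.cvtColor(r.snapshot("scene"),cv2.COLOR_RGB2BGR)[140:350,140:]
cv2.imwrite("pics/c4.png",np.vstack([cv2.resize(s,(560,280)),w[:300]]))
print(wproj([.476,.377,.03]))
E
```

```text
xyz [-0.0067  0.0047 -0.0022] rot [-0.004 -0.003 -0.004] t 8.18 op 0.593 F [ 0.3  1.1 -3.8] ff 29.5 q [-0.44  0.69 -0.56  1.59  0.41  0.99 -0.96]
[284.1 179.6]
```

View pics/c4.png

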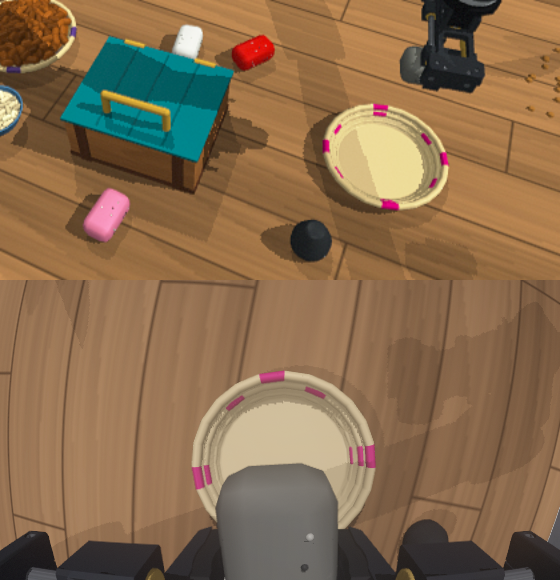

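The stone is still held. The basket rim spans columns 193–375 in the wrist view, so its centre is about (284,181), matching the predicted (284,180). Lowering now.

carry_out(plan=[{"rot": [0,0,0],"xyz": [-0.003,0.002,0.01],"grip": 255},{"rot": [0,0,0],"xyz": [-0.006,0.004,0.03],"grip": 255},{"rot": [0,0,0],"xyz": [-0.007,0.005,0.06],"grip": 255},{"rot": [0,0,0],"xyz": [-0.007,0.005,0.09],"grip": 255},{"rot": [0,0,0],"xyz": [-0.007,0.005,0.12],"grip": 255},{"rot": [0,0,0],"xyz": [-0.007,0.005,0.145],"grip": 255},{"rot": [0,0,0],"xyz": [-0.007,0.005,0.17],"grip": 255},{"rot": [0,0,0],"xyz": [-0.007,0.005,0.19],"grip": 255}])

```text
clock: 8.95
tool_pos: [0.4808, 0.3674, 0.0293]
eef_rot: [0.648, 0.762, -0.002, 0.0]
contact_force: [-0.5, 0.3, -4.0]
opening: 0.59
finger_force: 29.5
```

carry_out(plan=[{"rot": [0,0,0],"xyz": [0,0,0.012],"grip": 255},{"rot": [0,0,0],"xyz": [0,0,0.022],"grip": 255},{"rot": [0,0,0],"xyz": [0,0,0.032],"grip": 255},{"rot": [0,0,0],"xyz": [0,0,0.038],"grip": 255},{"rot": [0,0,0],"xyz": [0,0,0.042],"grip": 255},{"rot": [0,0,0],"xyz": [0,0,0.042],"grip": 255}])

```text
clock: 9.45
tool_pos: [0.4809, 0.3708, -0.0099]
eef_rot: [0.647, 0.763, -0.0, 0.0]
contact_force: [0.6, -0.9, -3.3]
opening: 0.591
finger_force: 29.5
```

carry_out(plan=[{"rot": [0,0,0],"xyz": [0,0.002,0.003],"grip": 255},{"rot": [0,0,0],"xyz": [0,0.002,0.005],"grip": 255},{"rot": [0,0,0],"xyz": [0,0.002,0.007],"grip": 255},{"rot": [0,0,0],"xyz": [0,0.002,0.008],"grip": 255},{"rot": [0,0,0],"xyz": [0,0.002,0.008],"grip": 255}])

```text
clock: 9.87
tool_pos: [0.4828, 0.3712, -0.0177]
eef_rot: [0.647, 0.763, -0.0, 0.0]
contact_force: [-0.0, -1.1, -4.3]
opening: 0.591
finger_force: 29.5
```

carry_out(plan=[{"rot": [0,0,0],"xyz": [0,0,0.001],"grip": 255},{"rot": [0,0,0],"xyz": [0,0,0.002],"grip": 255},{"rot": [0,0,0],"xyz": [0,0,0.002],"grip": 255}])

```text
clock: 10.12
tool_pos: [0.4828, 0.3712, -0.0197]
eef_rot: [0.647, 0.763, -0.0, 0.0]
contact_force: [0.6, -0.4, -4.5]
opening: 0.592
finger_force: 29.5
```

carry_out(plan=[{"rot": [0,0,0],"xyz": [0,0,0.001],"grip": 255},{"rot": [0,0,0],"xyz": [0,0,0.0015],"grip": 255},{"rot": [0,0,0],"xyz": [0,0,0.0015],"grip": 255}])

```text
clock: 10.37
tool_pos: [0.4829, 0.3712, -0.0199]
eef_rot: [0.647, 0.763, 0.0, 0.0]
contact_force: [-1.8, -1.4, 5.1]
opening: 0.59
finger_force: 29.5
```

Contact. Releasing now.

carry_out(plan=[{"rot": [0,0,0],"xyz": [0,0,-0.0005],"grip": 150},{"rot": [0,0,0],"xyz": [0,0,-0.001],"grip": 90},{"rot": [0,0,0],"xyz": [0,0,-0.001],"grip": 60},{"rot": [0,0,0],"xyz": [0,0,-0.001],"grip": 30},{"rot": [0,0,0],"xyz": [0,0,-0.001],"grip": 30},{"rot": [0,0,0],"xyz": [0,0,-0.001],"grip": 30},{"rot": [0,0,0],"xyz": [0,0,-0.001],"grip": 30},{"rot": [0,0,0],"xyz": [0,0,-0.001],"grip": 30}])

```text
clock: 11.03
tool_pos: [0.4829, 0.3713, -0.0202]
eef_rot: [0.647, 0.763, 0.0, 0.0]
contact_force: [0.2, 0.5, 0.8]
opening: 0.884
finger_force: 0.0
```

carry_out(plan=[{"rot": [0,0,0],"xyz": [0,0,-0.01],"grip": 30},{"rot": [0,0,0],"xyz": [0,0,-0.03],"grip": 30},{"rot": [0,0,0],"xyz": [0,0,-0.07],"grip": 30},{"rot": [0,0,0],"xyz": [0,0,-0.11],"grip": 30},{"rot": [0,0,0],"xyz": [0,0,-0.15],"grip": 30},{"rot": [0,0,0],"xyz": [0,0,-0.19],"grip": 60},{"rot": [0,0,0],"xyz": [0,0,-0.22],"grip": 100},{"rot": [0,0,0],"xyz": [0,0,-0.22],"grip": 140}])

```text
clock: 11.7
tool_pos: [0.4854, 0.3748, 0.2076]
eef_rot: [0.647, 0.763, 0.006, 0.001]
contact_force: [-0.1, 0.9, 0.7]
opening: 0.679
finger_force: 0.0
```

```bash
python3 - <<'E'
from h import *
import cv2
psi=.085+np.pi/2
delta([.646,-.035,.2],pose(psi))
a=cv2.cvtColor(r.snapshot("scene"),cv2.COLOR_RGB2BGR)[150:310,170:500]
b=cv2.cvtColor(r.snapshot("wrist"),cv2.COLOR_RGB2BGR)[60:300,120:450]
cv2.imwrite("pics/c5.png",cv2.resize(np.vstack([a,b]),None,fx=1.5,fy=1.5))
E
```

```text
xyz [-0.4305  0.0916  0.0053] rot [ 0.01  -0.008  0.079] t 11.7 op 0.679 F [-0.1  0.9  0.7] ff 0.0 q [-0.42  0.7  -0.56  1.6   0.43  0.95 -0.96]
```

View pics/c5.png

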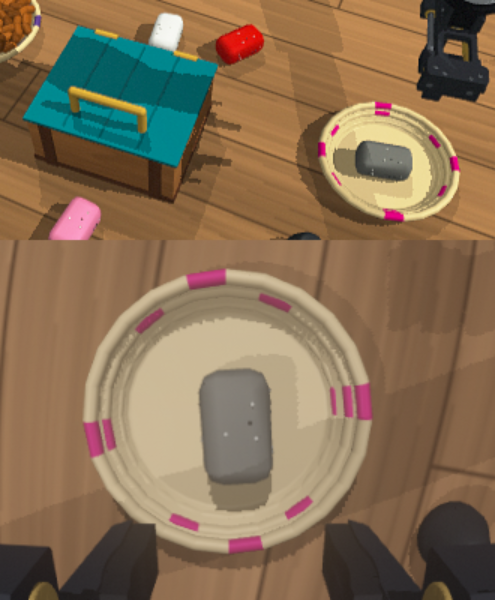

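The stone rests near the middle of the basket, in the wrist view about (236,425) of this composite, inside the rim's 85–372 span. The lid is shut. I'll move to the bar next.

carry_out(plan=[{"rot": [0,0,0],"xyz": [-0.02,0.005,0],"grip": 60},{"rot": [0,0,0.02],"xyz": [-0.05,0.01,0],"grip": 60},{"rot": [0,0,0.03],"xyz": [-0.085,0.02,0],"grip": 60},{"rot": [0,0,0.04],"xyz": [-0.12,0.03,0],"grip": 60},{"rot": [0,0,0.05],"xyz": [-0.155,0.04,0],"grip": 60},{"rot": [0,0,0.06],"xyz": [-0.19,0.05,0],"grip": 60},{"rot": [0,0,0.07],"xyz": [-0.225,0.05,0],"grip": 60},{"rot": [0.01,-0.008,0.08],"xyz": [-0.26,0.055,0],"grip": 60}])

```text
clock: 12.47
tool_pos: [0.5778, 0.1206, 0.1981]
eef_rot: [0.677, 0.736, -0.009, -0.001]
contact_force: [0.3, 0.2, -0.1]
opening: 0.766
finger_force: 0.0
```

```bash
python3 - <<'E'
from h import *
delta([.647,-.035,.2],pose(.085+np.pi/2))
E
```

```text
xyz [-0.1609  0.056  -0.001 ] rot [-0.014  0.01  -0.002] t 12.47 op 0.766 F [ 0.3  0.2 -0.1] ff 0.0 q [ 0.03  0.7  -0.56  1.65  0.44  0.94 -0.61]
```

carry_out(plan=[{"rot": [-0.01,0.005,0],"xyz": [-0.035,0.012,0],"grip": 60},{"rot": [-0.01,0.01,0],"xyz": [-0.07,0.024,0],"grip": 60},{"rot": [-0.01,0.01,0],"xyz": [-0.105,0.036,0],"grip": 60},{"rot": [-0.01,0.01,0],"xyz": [-0.14,0.048,0],"grip": 60},{"rot": [-0.01,0.01,0],"xyz": [-0.161,0.056,0],"grip": 60},{"rot": [-0.01,0.01,0],"xyz": [-0.161,0.056,0],"grip": 60},{"rot": [-0.01,0.01,0],"xyz": [-0.161,0.056,0],"grip": 60}])

```text
clock: 13.05
tool_pos: [0.6479, -0.034, 0.1986]
eef_rot: [0.678, 0.735, -0.001, -0.002]
contact_force: [0.4, 0.6, -0.6]
opening: 0.769
finger_force: 0.0
```

```bash
python3 - <<'E'
from h import *
import cv2
delta([.647,-.035,.11],pose(.085+np.pi/2))
im=r.snapshot("wrist"); h=cv2.cvtColor(im,cv2.COLOR_RGB2HSV)
m=cv2.inRange(h,(15,140,110),(32,255,255)); n,l,st,c=cv2.connectedComponentsWithStats(m)
print([(st[i].tolist(),c[i].round(1).tolist()) for i in range(1,n) if st[i][4]>100])
u=np.array([-np.sin(.085),np.cos(.085),0])
print("pred bar ends",[wproj(np.array([.647,-.035,.163])+k*u) for k in(-.055,-.02,.02,.055)])
for v in(150,160,170,180,190,200,210,220,230,240): 
    x=np.where(m[v,300-60:300+60])[0]
    if len(x): print(v,x.min()+240,x.max()+240)
E
```

```text
xyz [-0.0011 -0.0007  0.0886] rot [-0.003 -0.001 -0.004] t 13.05 op 0.769 F [ 0.4  0.6 -0.6] ff 0.0 q [ 0.27  0.77 -0.57  1.47  0.45  1.03 -0.32]
[]
pred bar ends [array([280.6, 292.1]), array([280.6, 251.4]), array([280.6, 198.9]), array([280.6, 149. ])]
```

```bash
python3 - <<'E'
from h import *
im=r.snapshot("wrist").astype(int)
for v in(140,150,160,180,200,220,240):
    y=np.where((im[v,230:330,0]-im[v,230:330,2]>40)&(im[v,230:330,0]>90))[0]
    print(v,im[v,281],(y.min()+230,y.max()+230,len(y)) if len(y) else "")
E
```

```text
140 [190 162 100] (np.int64(276), np.int64(290), 15)
150 [187 159  97] (np.int64(274), np.int64(292), 19)
160 [199 170 104] (np.int64(273), np.int64(292), 20)
180 [178 150  92] (np.int64(273), np.int64(292), 20)
200 [191 163  99] (np.int64(274), np.int64(292), 19)
220 [203 173 105] (np.int64(274), np.int64(291), 18)
240 [202 173 104] (np.int64(274), np.int64(291), 18)
```

The bar runs down columns 273–292, centred on the tool within 2 mm. Descending and gripping.

carry_out(plan=[{"rot": [0,0,0],"xyz": [0,0.001,0.025],"grip": 60},{"rot": [0,0,0],"xyz": [0,0.001,0.05],"grip": 60},{"rot": [0,0,0],"xyz": [0,0.001,0.07],"grip": 60},{"rot": [0,0,0],"xyz": [0,0.001,0.08],"grip": 60},{"rot": [0,0,0],"xyz": [0,0.001,0.088],"grip": 60},{"rot": [0,0,0],"xyz": [0,0.001,0.088],"grip": 255},{"rot": [0,0,0],"xyz": [0,0.001,0.088],"grip": 255},{"rot": [0,0,0],"xyz": [0,0.001,0.088],"grip": 255}], squeeze=20)

```text
clock: 13.82
tool_pos: [0.6508, -0.0312, 0.114]
eef_rot: [0.677, 0.736, 0.002, 0.0]
contact_force: [-0.1, -0.2, -0.4]
opening: 0.561
finger_force: 0.0
```

carry_out(plan=[{"rot": [0,0,0],"xyz": [0,0,0],"grip": 255},{"rot": [0,0,0],"xyz": [0,0,0],"grip": 255},{"rot": [0,0,0],"xyz": [0,0,0],"grip": 255},{"rot": [0,0,0],"xyz": [0,0,0],"grip": 255},{"rot": [0,0,0],"xyz": [0,0,0],"grip": 255},{"rot": [0,0,0],"xyz": [0,0,0],"grip": 255},{"rot": [0,0,0],"xyz": [0,0,0],"grip": 255},{"rot": [0,0,0],"xyz": [0,0,0],"grip": 255}])

```text
clock: 14.48
tool_pos: [0.6496, -0.0319, 0.1129]
eef_rot: [0.677, 0.736, 0.0, -0.001]
contact_force: [-2.0, -0.4, 3.1]
opening: 0.148
finger_force: 20.0
```

carry_out(plan=[{"rot": [-0.02,0,0],"xyz": [0,-0.0001,-0.0032],"grip": 255},{"rot": [-0.05,0,0],"xyz": [0,-0.0004,-0.008],"grip": 255},{"rot": [-0.08,0,0],"xyz": [0,-0.0008,-0.0128],"grip": 255},{"rot": [-0.12,0,0],"xyz": [0,-0.0015,-0.0192],"grip": 255},{"rot": [-0.15,0,0],"xyz": [0,-0.0022,-0.0239],"grip": 255},{"rot": [-0.18,0,0],"xyz": [0,-0.0031,-0.0286],"grip": 255},{"rot": [-0.21,0,0],"xyz": [0,-0.0041,-0.0333],"grip": 255},{"rot": [-0.21,0,0],"xyz": [0,-0.0041,-0.0333],"grip": 255}])

```text
clock: 15.15
tool_pos: [0.6454, -0.0322, 0.1467]
eef_rot: [0.673, 0.732, 0.078, 0.071]
contact_force: [0.1, 0.4, -2.0]
opening: 0.151
finger_force: 20.0
```

```bash
cat >> h.py <<'E'
def lid():
    s=r.get_state(); A=R.from_quat(s["eef_rot"]); b=s["tool_pos"]-A.apply([0,0,.050]); t=.085
    h=(b[:2]-[.490,-.0456])@[np.cos(t),np.sin(t)]; v=b[2]-.11
    z=A.apply([0,0,-1]); print("bar",b.round(4),"lid from bar",round(np.arctan2(v,h)-np.arctan2(.053,.16),3),"radius",round(np.hypot(h,v),4),"(0.1686) tilt",round(np.arccos(z[2]),3),"F",s["contact_force"].round(1),"M",s["moment"].round(2),"ff",round(s["finger_force"],1),"op",round(s["opening"],3),"q",s["q"].round(2),"t",round(s["clock"],2),"qd",np.abs(s["qd"]).max().round(4))
E
python3 -c "
from h import *
lid()"
```

```text
bar [ 0.635  -0.0331  0.1956] lid from bar 0.212 radius 0.1688 (0.1686) tilt 0.212 F [ 0.1  0.4 -2. ] M [ 0.03  0.02 -0.02] ff 20.0 op 0.151 q [ 0.27  0.73 -0.48  1.79  0.62  0.55 -0.5 ] t 15.15 qd 0.0691
```

carry_out(plan=[{"rot": [-0.02,0,0],"xyz": [0,-0.0001,-0.0032],"grip": 255},{"rot": [-0.05,0,0],"xyz": [0,-0.0004,-0.008],"grip": 255},{"rot": [-0.08,0,0],"xyz": [0,-0.0008,-0.0128],"grip": 255},{"rot": [-0.12,0,0],"xyz": [0,-0.0015,-0.0192],"grip": 255},{"rot": [-0.15,0,0],"xyz": [0,-0.0022,-0.0239],"grip": 255},{"rot": [-0.18,0,0],"xyz": [0,-0.0031,-0.0286],"grip": 255},{"rot": [-0.21,0,0],"xyz": [0,-0.0041,-0.0333],"grip": 255},{"rot": [-0.21,0,0],"xyz": [0,-0.0041,-0.0333],"grip": 255}])

```text
clock: 15.82
tool_pos: [0.6347, -0.033, 0.1781]
eef_rot: [0.662, 0.72, 0.154, 0.141]
contact_force: [1.3, -0.1, -1.1]
opening: 0.146
finger_force: 20.0
```

```bash
python3 -c "
from h import *
lid()"
```

```text
bar [ 0.6144 -0.0348  0.2237] lid from bar 0.419 radius 0.1689 (0.1686) tilt 0.421 F [ 1.3 -0.1 -1.1] M [-0.08  0.3  -0.08] ff 20.0 op 0.146 q [ 0.15  0.61 -0.23  2.03  0.79  0.14 -0.7 ] t 15.82 qd 0.0964
```

The lid is at 0.42 rad and the joint 6 angle nears its lower stop. I'll go on with the tool tilt fixed, letting the round bar turn between the pads.

carry_out(plan=[{"rot": [0,0,0],"xyz": [0,-0.002,-0.0056],"grip": 255},{"rot": [0,0,0],"xyz": [0,-0.0041,-0.0111],"grip": 255},{"rot": [0,0,0],"xyz": [0,-0.0064,-0.0165],"grip": 255},{"rot": [0,0,0],"xyz": [0,-0.009,-0.0218],"grip": 255},{"rot": [0,0,0],"xyz": [0,-0.009,-0.0218],"grip": 255}], squeeze=15)

```text
clock: 16.23
tool_pos: [0.6176, -0.0343, 0.1949]
eef_rot: [0.662, 0.72, 0.155, 0.141]
contact_force: [1.7, 0.8, -2.4]
opening: 0.15
finger_force: 15.0
```

```bash
python3 -c "
from h import *
lid()"
```

```text
bar [ 0.5972 -0.0361  0.2405] lid from bar 0.561 radius 0.1691 (0.1686) tilt 0.421 F [ 1.7  0.8 -2.4] M [0.16 0.07 0.04] ff 15.0 op 0.15 q [ 0.18  0.56 -0.27  2.05  0.78  0.16 -0.68] t 16.23 qd 0.0152
```

carry_out(plan=[{"rot": [0,0,0],"xyz": [0,-0.0027,-0.0052],"grip": 255},{"rot": [0,0,0],"xyz": [0,-0.0056,-0.0104],"grip": 255},{"rot": [0,0,0],"xyz": [0,-0.0086,-0.0154],"grip": 255},{"rot": [0,0,0],"xyz": [0,-0.0119,-0.0203],"grip": 255},{"rot": [0,0,0],"xyz": [0,-0.0119,-0.0203],"grip": 255},{"rot": [0,0,0],"xyz": [0,-0.0119,-0.0203],"grip": 255},{"rot": [0,0,0],"xyz": [0,-0.0119,-0.0203],"grip": 255},{"rot": [0,0,0],"xyz": [0,-0.0119,-0.0203],"grip": 255}])

```text
clock: 16.9
tool_pos: [0.5999, -0.0358, 0.2083]
eef_rot: [0.662, 0.72, 0.155, 0.141]
contact_force: [4.0, 2.3, 2.3]
opening: 0.152
finger_force: 15.0
```

```bash
python3 - <<'E'
from h import *
lid()
# check lid angle in side view: teal pixels against the projected free edge for several angles
import cv2
im=r.snapshot("side"); h=cv2.cvtColor(im,cv2.COLOR_RGB2HSV); m=cv2.inRange(h,(82,90,40),(98,255,255))
t=.085; H=np.array([.490,-.0456,.11]); ux=np.array([np.cos(t),np.sin(t),0]); uy=np.array([-np.sin(t),np.cos(t),0]); z=np.array([0,0,1])
for a in(0,.5,.6,.65,.7,.75,.8,.9):
    X=np.cos(a)*ux+np.sin(a)*z; N=-np.sin(a)*ux+np.cos(a)*z
    P=np.array([H+x*X+y*uy+.008*N for x,y in((0,-.125),(0,.125),(.206,.125),(.206,-.125))])
    k=np.zeros_like(m); cv2.fillPoly(k,[np.round(proj("side",P)).astype(np.int32)],255)
    print(a,"IoU",round((m&k>0).sum()/((m|k)>0).sum(),3))
E
```

```text
bar [ 0.5795 -0.0376  0.2539] lid from bar 0.693 radius 0.1696 (0.1686) tilt 0.422 F [4.  2.3 2.3] M [ 0.33 -0.73  0.09] ff 15.0 op 0.152 q [ 0.2   0.52 -0.3   2.09  0.77  0.17 -0.67] t 16.9 qd 0.0037
0 IoU 0.449
0.5 IoU 0.724
0.6 IoU 0.795
0.65 IoU 0.841
0.7 IoU 0.808
0.75 IoU 0.74
0.8 IoU 0.669
0.9 IoU 0.535
```

The bar kinematics give 0.69 rad and the side-view overlap peaks near 0.66, both inside the window. I'll hold and check that it is steady.

carry_out(plan=[{"rot": [0,0,0],"xyz": [0,0,0],"grip": 255},{"rot": [0,0,0],"xyz": [0,0,0],"grip": 255},{"rot": [0,0,0],"xyz": [0,0,0],"grip": 255},{"rot": [0,0,0],"xyz": [0,0,0],"grip": 255},{"rot": [0,0,0],"xyz": [0,0,0],"grip": 255},{"rot": [0,0,0],"xyz": [0,0,0],"grip": 255},{"rot": [0,0,0],"xyz": [0,0,0],"grip": 255},{"rot": [0,0,0],"xyz": [0,0,0],"grip": 255}])

```text
clock: 17.62
tool_pos: [0.5998, -0.0357, 0.2082]
eef_rot: [0.662, 0.72, 0.155, 0.141]
contact_force: [5.2, 2.9, 2.4]
opening: 0.151
finger_force: 15.0
```

```bash
python3 -c "
from h import *
lid(); print(r.finish_job())"
```

```text
bar [ 0.5794 -0.0376  0.2538] lid from bar 0.693 radius 0.1696 (0.1686) tilt 0.422 F [5.2 2.9 2.4] M [ 0.35 -0.92  0.16] ff 15.0 op 0.151 q [ 0.2   0.52 -0.3   2.09  0.77  0.17 -0.67] t 17.62 qd 0.0014
the job is handed in; nothing more can be done
None
```

The stone rests near the middle of the magenta-bound basket, and I handed the job in at 17.6 s with the gripper still holding the lid steady at about 0.69 rad by the arm's pose (the side camera suggested about 0.66); no verdict came back.

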